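# Stamp a weld coupon in the bench marker and lock the marker

### The job

Lay the square-tube weld coupon squarely in the cradle of the bench marker, centred along it, and let go; then, with the tool leaning in line with the leaning plunger, press its head fully down to the stop, hold a moment and let it spring back. With the coupon still in the cradle, turn the safety collar by its lever all the way to the locked mark. Finally move the coupon to the steel tray and set it down flat and gently without dropping it, leaving the brush, plastic case and channel offcut alone.

Things in the scene. Friction and masses are not known exactly. Their poses are not given: they have to be found in the camera images.
- station: Bench marker, fixed: blue base plate 290 x 120 x 12 mm (x -120 to 170), cradle on its far half, 44 mm wide column on its near half carrying a 30 mm steel barrel that leans 30 deg to the robot. Origin on the table; x from column to cradle, z up. Barrel axis from (9,0,70) mm along (-0.5,0,0.866): collar at 75-95, head at 136-154 mm. Nothing overhangs the seated coupon: it lifts straight up.
- cradle (a point): Centre of the cradle bed's top face (where the middle of the coupon's underside belongs), 70 mm along x from the station's origin, 30 mm above the table; axes as the station's. Bed 150 (x) x 44 mm. Two pairs of lugs, 30 mm long, 50 mm either side along x, 49 mm apart at the foot, flaring to 61 mm at 20 mm above the bed; 70 mm gap for fingers between the pairs.
- plunger (a joint): Stroke of the marker's spring plunger along the barrel axis in m: 0 = up (sprung), 0.018 = fully down at its stop. It springs back; about 5 N to start, 10 N at the stop.
- head_top (a point): Centre of the top face of the plunger's black mushroom head (46 mm across, 18 mm thick); moves with the plunger. Its z axis points out of the head along the leaning barrel axis, its y axis is the station's y.
- collar (a joint): Angle in rad of the aluminium safety collar (52 mm across) round the barrel: 0 = lever farthest from the robot, 0.96 = end stop, lever over the locked mark (raised steel bar on the disc under the collar). Grows anticlockwise seen from the head, the lever coming towards the robot. Stays where left; about 1.5 N at the post turns it.
- collar_post (a point): Middle of the free part of the round steel post (14 mm thick) at the end of the collar's lever (left, +y side of the barrel), parallel to the barrel axis, 90 mm from it. Lever's upper face 25 mm below this point along the axis, post's top 18 mm above. z axis = barrel axis, upwards; turns with the collar.
- collar_axis (a point): Point on the barrel axis at the height along the axis of collar_post; the post circles round it in the plane square to its z axis.
- coupon: The weld coupon: steel square tube 140 long (x) x 40 x 40 mm, open ends, wall 4 mm, weld bead round its middle, 0.4 kg. Origin at the centre of its underside; lies flat on the table at the start, to the left or the right of the marker. Both ends are alike.
- coupon_center (a point): Centre of the coupon, 20 mm above its underside; axes as the coupon's.
- tray: Open dark steel tray, fixed, 220 (x) x 180 (y) x 30 mm high, wall and floor 4 mm; origin at the centre of its underside, on the other side of the marker from the coupon's start.
- brush: Bystander: wire brush with wooden back, 210 mm long, 38 mm high; origin under it on the table.
- case: Bystander: closed plastic case 122 x 82 x 34 mm; origin at the centre of its underside.
- channel: Bystander: offcut of steel U-channel 90 x 70 x 50 mm, open upwards; origin at the centre of its underside.
Not all that is in view belongs to the job. Of the things that look like the coupon, the smallest one is meant.

How it is judged:
On the way, in this order (a step that is already met when the one before it is completed fails the run):
1. the coupon lies seated in the cradle (middle within 8 mm along, 6 mm across, flat on the bed, within 0.1 rad), released (x of coupon_center in the frame of cradle between -0.008 and 0.008 m and y of coupon_center in the frame of cradle between -0.006 and 0.006 m and z of coupon_center in the frame of cradle between 0.016 and 0.024 m and angle between the x axis of coupon and the x axis of cradle, either way round below 0.1 rad and contact force between the fingers and coupon below 0.1 N), for 0.2 s.
2. the plunger is pressed down to its stop (at least 16 of 18 mm) with the tool leaning at least 17 degrees from vertical, the coupon seated (x of coupon_center in the frame of cradle between -0.008 and 0.008 m and y of coupon_center in the frame of cradle between -0.006 and 0.006 m and z of coupon_center in the frame of cradle between 0.016 and 0.024 m and angle between the x axis of coupon and the x axis of cradle, either way round below 0.1 rad and value of joint plunger above 0.016 m and angle between the grasp point's own z axis and vertical between 0.297 and 2.845 rad), for 0.2 s.
3. the collar is turned to the locked mark (at least 0.87 of 0.96 rad), the coupon still seated and the plunger up (x of coupon_center in the frame of cradle between -0.008 and 0.008 m and y of coupon_center in the frame of cradle between -0.006 and 0.006 m and z of coupon_center in the frame of cradle between 0.016 and 0.024 m and angle between the x axis of coupon and the x axis of cradle, either way round below 0.1 rad and value of joint collar above 0.87 rad and value of joint plunger below 0.003 m), for 0.2 s.
At the end, for the whole second after the job is handed in: The coupon lies flat and at rest in the tray (centre inside the walls, resting on the floor within about 6 mm, its length level within 7 degrees), the collar is at the locked mark (joint at least 0.87 rad) and the plunger is up (within 3 mm) (x of coupon_center in the frame of tray between -0.106 and 0.106 m and y of coupon_center in the frame of tray between -0.086 and 0.086 m and z of coupon_center in the frame of tray between 0.018 and 0.03 m and angle between coupon's own x axis and vertical between 1.45 and 1.69 rad and value of joint collar above 0.87 rad and value of joint plunger below 0.003 m and linear speed of coupon below 0.02 m/s and angular speed of coupon below 0.1 rad/s); the robot touches nothing.
It fails at once if the brush is moved more than 20 mm (distance of brush from where it was at the start of the episode above 0.02 m).
It fails at once if the case is moved more than 20 mm (distance of case from where it was at the start of the episode above 0.02 m).
It fails at once if the channel is moved more than 20 mm (distance of channel from where it was at the start of the episode above 0.02 m).
It fails at once if the coupon is dropped into the tray (faster than 0.6 m/s close over its floor) (x of coupon_center in the frame of tray between -0.13 and 0.13 m and y of coupon_center in the frame of tray between -0.11 and 0.11 m and z of coupon_center in the frame of tray below 0.06 m and linear speed of coupon above 0.6 m/s).
It also fails if it takes over 72 s, if anything falls off the work surface, if the arm or the gripper's body presses on something with over 40 N, if the wrist force passes 120 N, or if a joint passes its speed limit or range.

### The arm

A 6-joint arm with a two-finger parallel gripper is mounted at the origin on the work surface. World frame = base frame: x ahead of the robot, y to its left, z up, the work surface at z = 0. Lengths are in m, angles in rad, forces in N, time in s.
With the tool pointing down it reaches from about 0.225 to 0.875 m from the base axis. Payload 3.4 kg.
Tool frame: the origin (TCP) lies at the very end of the fingers, on their centre line; the grasp point (between the pads) lies manip.grip_point_offset behind it (manip.grip_point_offset is the distance from the TCP to the grasp point, in m); z points along the fingers, y is the line along which they close (so a half turn about z gives the same grasp; the last joint's range is limited). The gripper opens to 85 mm and grips with 20 to 120 N. Pads are 22 mm wide; open, the fingers measure 114 mm over their backs; the gripper's body (76 mm by 85 mm) begins 54 mm behind the grasp point. The pads swing forward as they close: fully open they stand 13 mm farther back than shut.
Start: joints at [1.044, 0.276, 1.505, -0, 1.361, -0.121], TCP at [0.227, 0.528, 0.231] pointing down, gripper open.
Joint ranges: [-2.89, 2.89], [-0.75, 2.08], [0.22, 2.7], [-1.18, 4.32], [0.11, 2.71], [-2.7, 2.7]. Speed limits (rad/s): [2.57, 2.57, 3.14, 3.14, 3.14, 3.14].

### API

Orientations are given as a unit quaternion [w, x, y, z].
In Python, from rig import manip gives the robot as it stands.
- The arm moves only by the shell command python3 -m pendant 'ROWS' [FORCE]. ROWS is JSON, a list of rows, each an object of numbers: "jaw": the opening, from -1 (shut) to 1 (fully open); "tx", "ty", "tz": the shift along the world's x, y, z in cm; "ax", "ay", "az": the turn, a rotation vector about the world's x, y, z in degrees. In form: [{"jaw": .., "tx": .., "ty": .., "tz": .., "ax": .., "ay": .., "az": ..}, ...]. A call has 1 to 10 rows; each row is the pose to reach, as a shift and turn from the pose commanded when the call began; what a row does not reach only later rows make up. A row lasts 1/8 s, in which the tool goes at most 62.5 mm and 10.7 degrees, less where a joint would pass 70% of its speed; a pose out of reach is approached as far as the arm can. A call with a gripper value outside its range is refused whole. The fingers move at their own pace and stop on an object; FORCE is the grip in N (left out, the last holds). Time passes only in rows, so rows that repeat a pose let the fingers close. It gives the time, the measured TCP pose, the force, the opening and the grip force at its end, in the units of the state.
- manip.get_state(): the state, without advancing time (a new reading comes with each control period).
- manip.get_image(name): name is "scene" or "top"; returns a dict with "pixels" (384x512x3 uint8, blue, green, red), "depth" (384x512 float32, m along the optical axis (not along the pixel's ray), 0 where there is no reading), "fx", "fy", "cx", "cy" (pixels), "D" ([k1, k2, p1, p2, k3] as OpenCV has them; the pictures are not rectified), "pose" (4x4, takes a point from camera to world coordinates). Camera axes: x right, y down, z forward; pixel columns grow to the right and rows downward; lengths in m; the calibration is good to about 2 mm. A picture is of the moment at which its call begins.
- manip.sign_off(): hands the job in; it is judged then, once.
The state is a dict: "clock": time; "qpos": joint angles; "qd": joint speeds; "effort": joint torques, N m; "position": TCP position; "ee_rot": TCP orientation; "contact_force": force on the tool from outside, world axes, zero at the start; "moment": the same for the moment, N m; "width": finger opening in m; "gripper_force": force on a finger pad.
Only numpy, scipy, OpenCV 4.12 (cv2) and the standard library are available. Lean on these libraries where they do the work, as an engineer would, in place of code of your own. Each camera call takes 0.05 s, during which the arm holds its last target. There are 200 camera calls.

## Working session

There is one attempt and no reset: what is moved stays moved. The work goes in short steps, Python scripts to look and compute and a shell command to move; the robot and the scene stay as the last step left them, time stands still between calls to the robot, and variables do not carry over. Pictures are saved under pics/ and viewed, at most 10 in all, crops included, and the job is handed in when it is done.

```bash
ls; mkdir -p pics
python3 - <<'E'
from rig import manip
import cv2,pickle,numpy as np
print(manip.get_state(), manip.grip_point_offset)
for n in("scene","top"):
    im=manip.get_image(n); pickle.dump(im,open(f"{n}0.pkl","wb")); cv2.imwrite(f"pics/{n}0.png",im["pixels"])
    print(n,im["fx"],im["fy"],im["cx"],im["cy"],im["D"],im["pose"])
a=[cv2.imread(f"pics/{n}0.png") for n in("scene","top")]
E
```

```text
pics
{'clock': 0.0, 'qpos': array([ 1.04400836e+00,  2.76604435e-01,  1.50612249e+00, -1.81583670e-05,
        1.36071378e+00, -1.21023689e-01]), 'qd': array([-1.44760682e-05,  5.82596008e-04, -1.23645503e-05, -1.18700437e-03,
       -1.06596887e-03,  1.70228860e-03]), 'effort': array([ 1.45736249e-03, -4.16776192e+01, -2.45813906e+01,  1.95949224e-04,
        1.09094949e-02,  6.18075362e-06]), 'position': array([0.22672058, 0.52784054, 0.23043858]), 'ee_rot': array([-2.85674903e-04,  2.01491241e-01,  9.79489880e-01, -8.78800996e-04]), 'contact_force': array([ 0.40522099, -0.14876826, -0.55518728]), 'moment': array([-0.03031043, -0.00754746, -0.00722574]), 'gripper_force': 0.0, 'width': 0.08541584374519406} 0.0187
scene 369.02113990850535 369.02113990850535 255.67749505356122 196.88607813518604 [-0.12184986  0.          0.          0.          0.        ] [[ 0.84238646  0.44577907 -0.30276405  0.88526305]
 [ 0.53880415 -0.68772961  0.48653681 -0.37788516]
 [ 0.00866813 -0.57298255 -0.81952173  0.93147531]
 [ 0.          0.          0.          1.        ]]
top 398.8956226181553 398.8956226181553 248.8964349188628 187.74750435051743 [-0.06804211  0.          0.          0.          0.        ] [[-0.00674011 -0.98251406  0.18606635  0.3854396 ]
 [-0.99978432  0.00296585 -0.02055539  0.10363234]
 [ 0.01964411 -0.18616477 -0.98232214  1.27724468]
 [ 0.          0.          0.          1.        ]]
```

View pics/scene0.png

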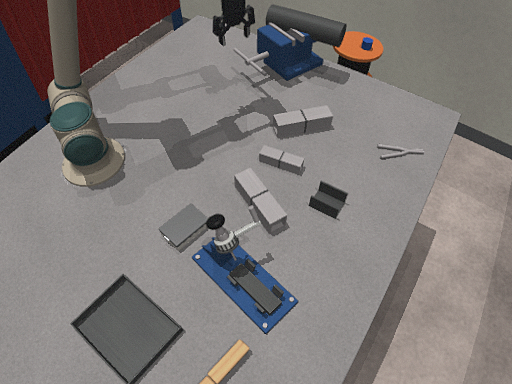

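View pics/top0.png

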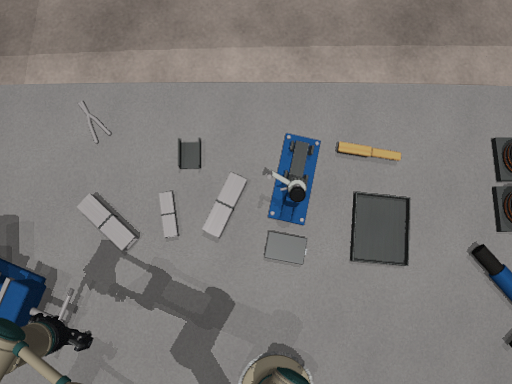

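The pictures show the marker at top (294,180) / scene (240,270), the tray at top (380,228) and the brush at top (370,152). The channel is at top (190,153) and the case at top (286,247).

Three things could be taken for the coupon:
- grey tube at top (168,214) / scene (282,159)
- grey tube at top (225,205) / scene (260,198)
- grey tube at top (107,221) / scene (303,121)

The smallest is top (168,214), so I'll check that one in a close crop.

```bash
cat > h.py <<'E'
import numpy as np,cv2,pickle
def load(n): return pickle.load(open(n,'rb'))
def K(im): return np.array([[im["fx"],0,im["cx"]],[0,im["fy"],im["cy"]],[0,0,1.]])
def rays(im,px):
    u=cv2.undistortPoints(np.array(px,float).reshape(-1,1,2),K(im),np.array(im["D"])).reshape(-1,2)
    T=np.array(im["pose"]); d=np.c_[u,np.ones(len(u))]@T[:3,:3].T
    return T[:3,3],d
def onplane(im,px,z):
    o,d=rays(im,px); return o+d*((z-o[2])/d[:,2])[:,None]
def tri(im1,p1,im2,p2):
    o1,d1=rays(im1,p1);o2,d2=rays(im2,p2);out=[]
    for a,b in zip(d1,d2):
        s=np.linalg.lstsq(np.c_[a,-b],o2-o1,rcond=None)[0]
        x,y=o1+s[0]*a,o2+s[1]*b; out.append(np.r_[(x+y)/2,np.linalg.norm(x-y)])
    return np.array(out)
def proj(im,P):
    T=np.linalg.inv(np.array(im["pose"]))
    return cv2.projectPoints(np.array(P,float).reshape(-1,3),cv2.Rodrigues(T[:3,:3])[0],T[:3,3],K(im),np.array(im["D"]))[0].reshape(-1,2)
E
python3 - <<'E'
from h import *
t,s=load("top0.pkl")["pixels"],load("scene0.pkl")["pixels"]
R=lambda a,x,y,w,h:cv2.resize(a[y:y+h,x:x+w],(400,300),interpolation=cv2.INTER_CUBIC)
# top coupon / scene coupon / top station / scene station
A=np.vstack([np.hstack([R(t,130,180,80,60),R(s,245,130,80,60)]),np.hstack([R(t,240,125,140,105),R(s,180,205,140,105)])])
cv2.imwrite("pics/crop1.png",A)
for n in("top0","scene0"):
    im=load(n+".pkl");p=im["pixels"]; hsv=cv2.cvtColor(p,cv2.COLOR_BGR2HSV)
    for nm,m in(("grey",cv2.inRange(hsv,(0,0,150),(180,40,255))),("blue",cv2.inRange(hsv,(100,130,40),(125,255,255)))):
        for c in cv2.findContours(m,cv2.RETR_EXTERNAL,cv2.CHAIN_APPROX_NONE)[0]:
            if 60<cv2.contourArea(c)<6000: print(n,nm,cv2.contourArea(c),[np.round(v,1) for v in cv2.minAreaRect(c)])
    print(p[214,168] if n=="top0" else p[159,282])
E
```

```text
top0 grey 517.0 [array([116.5, 232.5]), array([29.7, 18.4]), np.float64(45.0)]
top0 grey 238.0 [array([168.7, 225.5]), array([22. , 12.5]), np.float64(82.9)]
top0 grey 518.0 [array([216.3, 218.9]), array([18.3, 31.8]), np.float64(26.6)]
top0 grey 513.0 [array([ 93.2, 209.8]), array([29.7, 18.6]), np.float64(43.6)]
top0 grey 226.0 [array([165.8, 202.2]), array([20.6, 12.4]), np.float64(82.9)]
top0 grey 497.0 [array([231.2, 189.1]), array([17.4, 30.4]), np.float64(26.6)]
top0 grey 113.5 [array([288.1, 181.2]), array([37. ,  9.2]), np.float64(18.4)]
top0 grey 341.5 [array([58.7, 73.1]), array([19.1, 36. ]), np.float64(88.0)]
top0 grey 672.0 [array([353.6,  70.2]), array([67.1, 22.6]), np.float64(1.1)]
top0 grey 83.5 [array([483. ,  64.5]), array([16.3, 12. ]), np.float64(45.0)]
top0 grey 212.0 [array([140.8,  67.8]), array([17.6, 29.7]), np.float64(28.3)]
top0 grey 3399.5 [array([247.,  64.]), array([ 34., 156.]), np.float64(90.0)]
top0 blue 341.0 [array([506.8, 281.4]), array([33.3, 18.7]), np.float64(48.2)]
top0 blue 1868.5 [array([ 13.4, 293.7]), array([53.5, 54.5]), np.float64(23.8)
[... 1669 characters left out ...]
]), array([65.5, 44.9]), np.float64(80.0)]
scene0 grey 548.5 [array([309.4, 101.7]), array([51.8, 30. ]), np.float64(38.7)]
scene0 grey 77.0 [array([250.3,  51.9]), array([38. , 19.1]), np.float64(34.2)]
scene0 grey 365.5 [array([220.4,  50.2]), array([42. , 48.3]), np.float64(24.3)]
scene0 blue 3989.5 [array([244., 280.]), array([106.1,  45.3]), np.float64(45.0)]
scene0 blue 87.5 [array([366.6,  43.5]), array([ 9.2, 11.9]), np.float64(14.0)]
scene0 blue 1913.0 [array([287. ,  47.5]), array([58.9, 56.3]), np.float64(65.1)]
scene0 blue 3066.0 [array([25., 86.]), array([ 50., 130.]), np.float64(0.0)]
scene0 blue 133.0 [array([176.9,  18.9]), array([20.8,  9.5]), np.float64(80.0)]
[174 174 181]
```

View pics/crop1.png

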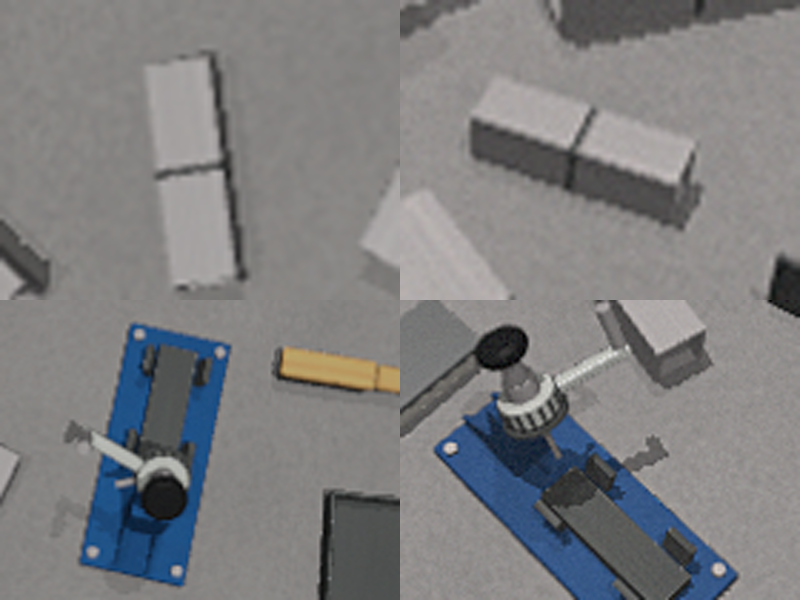

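The crop confirms the choice: it is the smallest tube, with its weld at mid-length, at top (168,214) / scene (281,155). The marker shows four white screws and the cradle bed, with the lever pointing left towards the larger tube. Next I'll measure poses.

Run:
```python
from h import *
T,S=load("top0.pkl"),load("scene0.pkl")
def mask(im,lo,hi,roi):
    m=cv2.inRange(cv2.cvtColor(im["pixels"],cv2.COLOR_BGR2HSV),lo,hi); r=np.zeros_like(m); x,y,w,h=roi; r[y:y+h,x:x+w]=255
    return m&r
def hull(m,amin=60):
    cs=[c for c in cv2.findContours(m,cv2.RETR_EXTERNAL,cv2.CHAIN_APPROX_NONE)[0] if cv2.contourArea(c)>amin]
    return cv2.convexHull(np.vstack(cs))
def order(q,P=None): return q
mt=hull(mask(T,(0,0,148),(180,40,255),(150,185,35,60)));ms=hull(mask(S,(0,0,150),(180,40,255),(250,138,60,40)))
def quad(h): # approx 4 corners
    for e in np.arange(1,12,.25):
        a=cv2.approxPolyDP(h,e,True)
        if len(a)==4: return a.reshape(-1,2).astype(float)
qt,qs=quad(mt),quad(ms)
print("quads",qt.tolist(),qs.tolist())
# order by approx world pos on z=.04
for z in (0.03,.04,.05):
  for im,q,h in((T,qt,mt),(S,qs,ms)):
    P=onplane(im,q,z); r=cv2.minAreaRect((onplane(im,h.reshape(-1,2),z)[:,:2]*1000).astype(np.float32)); print(z,np.round(r[0],1),np.round(r[1],1),round(r[2],1))
# station
for n,im,roi,f in(("T",T,(260,125,70,110),0),("S",S,(185,230,120,105),0)):
    h=hull(mask(im,(100,130,40),(125,255,255),roi)); P=onplane(im,h.reshape(-1,2),.012)
    r=cv2.minAreaRect((P[:,:2]*1000).astype(np.float32)); print(n,"plate",np.round(r[0],1),np.round(r[1],1),round(r[2],2),np.round(cv2.boxPoints(r),0).tolist())
    m=mask(im,(0,0,150),(180,60,255),roi)
    for c in cv2.findContours(m,cv2.RETR_EXTERNAL,cv2.CHAIN_APPROX_NONE)[0]:
        if len(c)>3 and len(c)<25:
            k=c.reshape(-1,2).mean(0); print("  spot",k,len(c),np.round(onplane(im,[k],.012)[0]*1000,1))
# head
for n,im,c in(("T",T,(288,180,22,22)),("S",S,(204,210,24,22))):
    h=hull(mask(im,(0,0,0),(180,255,50),c),30); print(n,"head",cv2.minAreaRect(h))
# tray outer rim
for n,im,roi in(("T",T,(345,185,72,85)),("S",S,(65,270,125,114))):
    m=mask(im,(0,0,0),(180,90,85),roi); h=hull(m)
    P=onplane(im,h.reshape(-1,2),.03); r=cv2.minAreaRect((P[:,:2]*1000).astype(np.float32)); print(n,"tray",np.round(r[0],1),np.round(r[1],1),round(r[2],1))
# depth check
for n,im,px in(("couponT",T,(166,202)),("trayfloor",T,(380,228)),("cradle",T,(299,158)),("table",T,(250,250))):
    d=im["depth"][px[1],px[0]]; o,v=rays(im,[px]); print(n,np.round((o+v[0]*d)*1000,1))
```

```text
quads [[174.0, 236.0], [164.0, 236.0], [159.0, 193.0], [171.0, 194.0]] [[305.0, 156.0], [300.0, 166.0], [256.0, 154.0], [260.0, 144.0]]
0.03 [538.4 334.2] [143.1  39.6] 8.9
0.03 [529.  342.6] [154.7  55.1] 13.5
0.04 [537.1 332.4] [142.   39.3] 8.9
0.04 [533.  334.6] [153.   54.5] 13.5
0.05 [535.9 330.5] [140.8  39. ] 8.9
0.05 [536.9 326.6] [151.3  53.9] 13.5
T plate [657.4 -70.8] [117.4 286.7] 76.83 [[504.0, -95.0], [784.0, -161.0], [810.0, -46.0], [531.0, 19.0]]
  spot [301.5  219.25] 8 [522.2 -90.2  12. ]
  spot [272.         212.66666667] 6 [543.8   3.8  12. ]
  spot [283.    188.375] 8 [622.7 -33.2  12. ]
  spot [268.88888889 176.33333333] 9 [662.7  11.9  12. ]
  spot [316.66666667 143.        ] 6 [ 775.6 -148.9   12. ]
  spot [288.  136.5] 6 [798.  -53.9  12. ]
S plate [656.4 -71.9] [118.8 293.1] 76.89 [[500.0, -97.0], [786.0, -163.0], [813.0, -47.0], [527.0, 19.0]]
  spot [291.     333.3125] 16 [ 838.4 -129.    12. ]
  spot [281.5  333.25] 8 [ 818.6 -141.3   12. ]
  spot [251.83333333 332.70833333] 24 [ 756.6 -179.4   12. ]
  spot [299.92857143 331.64285714] 14 [ 855.  -113.7  
[... 3706 characters left out ...]
]
  spot [256.    235.875] 8 [619.   54.9  12. ]
  spot [247.5 233.2] 10 [594.  49.  12.]
  spot [206.  232.5] 4 [493.4 -13.6  12. ]
  spot [296.5 230.5] 6 [707.2 132.6  12. ]
  spot [288.23076923 230.76923077] 13 [687.7 118.9  12. ]
  spot [260.81818182 232.18181818] 11 [624.1  72.5  12. ]
  spot [253.83333333 231.5       ] 6 [606.1  63.5  12. ]
T head ((296.5, 194.0), (14.0, 15.0), 90.0)
S head ((214.9000244140625, 221.80003356933594), (12.969193458557129, 18.782970428466797), 63.43495178222656)
T tray [ 490.1 -337.3] [187.9 221.9] 83.8
S tray [ 497.1 -342.8] [178.7 232.1] 83.7
couponT [575.  337.7  40.7]
trayfloor [ 492.5 -345.     7.9]
cradle [719.5 -85.7  29.3]
table [426.4  74.8   1.6]
```

```bash
cat > st.py <<'E'
import numpy as np
yaw=np.radians(-13.1); c,s=np.cos(yaw),np.sin(yaw)
R=np.array([[c,-s,0],[s,c,0],[0,0,1]]); O=np.array([.658,-.0718,0])-R@[.025,0,0]
def W(p): return O+R@np.array(p,float)   # station->world
a=np.array([-.5,0,.8660]); e1=np.array([.866,0,.5]); B=np.array([.009,0,.07])
def post(phi,h): return W(B+h*a+.09*(np.cos(phi)*np.array([0,1,0])+np.sin(phi)*e1))
E
python3 - <<'E'
from h import *; from st import *
T,S=load("top0.pkl"),load("scene0.pkl")
A=tri(T,[(168.7,225.5),(165.8,202.2)],S,[(269.3,151.2),(292.8,158.1)]); print("halves",A.round(4),A.mean(0), np.degrees(np.arctan2(*(A[1]-A[0])[[1,0]])))
H=tri(T,[(296.5,194)],S,[(214.9,221.8)])[0]; print("head tri",H.round(4),"model",W(B+.154*a).round(4),"pred T,S",proj(T,[W(B+.15*a)]),proj(S,[W(B+.15*a)]))
print("lever tip T (268,171)/ S",)
for phi in(.3,.48,.6):
    print(phi,[ (proj(im,[post(phi,h) for h in(.085,.10,.13)])).round(1).tolist() for im in(T,S)])
print("origin",O,"cradle",W([.07,0,.03]))
m=(S["pixels"][225:265,240:275])
cv2.imwrite("pics/post.png",np.hstack([cv2.resize(S["pixels"][195:265,215:285],(400,400),interpolation=2),cv2.resize(T["pixels"][155:205,250:300],(400,400),interpolation=2)]))
E
```

```text
halves [[0.4994 0.3248 0.0452 0.0042]
 [0.5748 0.3383 0.0448 0.0025]] [0.53707046 0.33158922 0.04498426 0.00336015] 10.1442164791875
head tri [ 0.572  -0.0511  0.1945  0.0016] model [ 0.5674 -0.0507  0.2034] pred T,S [[297.03756263 194.80010278]] [[214.10767631 220.02732674]]
lever tip T (268,171)/ S
0.3 [[[269.7, 172.3], [269.4, 173.7], [269.0, 176.8]], [[257.1, 222.3], [255.0, 217.6], [250.7, 208.0]]]
0.48 [[[272.9, 167.9], [272.7, 169.3], [272.3, 172.3]], [[259.1, 225.6], [257.0, 220.8], [252.6, 211.1]]]
0.6 [[[275.5, 165.2], [275.3, 166.6], [275.0, 169.6]], [[259.8, 228.1], [257.7, 223.3], [253.3, 213.6]]]
origin [ 0.6336506  -0.06613372  0.        ] cradle [ 0.70182892 -0.08199931  0.03      ]
```

View pics/post.png

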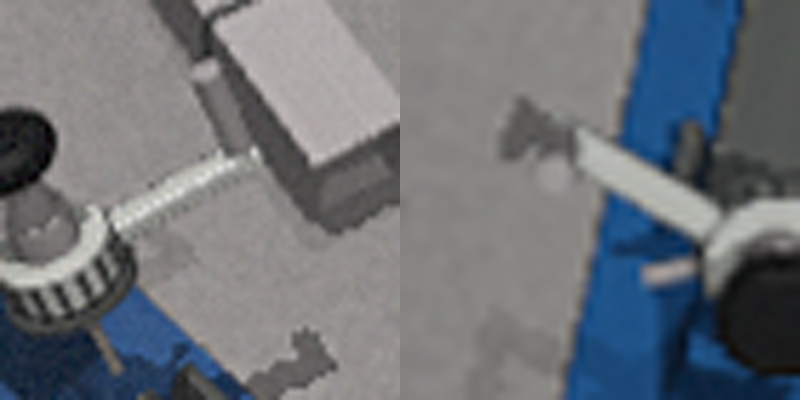

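The post in the scene view runs from its top at (251,207) to its foot at (257,222). In the top view its top is at (269,177). That fits phi about 0.3 and the post middle about 115 mm along the axis. Now I'll move above the coupon.

```bash
python3 -m pendant '[{"jaw":1,"tx":4,"ty":-2.5,"tz":0,"az":5},{"jaw":1,"tx":9,"ty":-5.5,"tz":0,"az":11},{"jaw":1,"tx":14,"ty":-8.5,"tz":0,"az":17},{"jaw":1,"tx":19,"ty":-11.5,"tz":-2,"az":23},{"jaw":1,"tx":24,"ty":-15,"tz":-4,"az":28},{"jaw":1,"tx":28,"ty":-18,"tz":-7,"az":32.7},{"jaw":1,"tx":31,"ty":-19.6,"tz":-11,"az":32.7},{"jaw":1,"tx":31,"ty":-19.6,"tz":-11,"az":32.7}]' 40
python3 - <<'E'
from rig import manip
from h import *
s=manip.get_state();print(s["clock"],s["position"],s["ee_rot"])
a,b=manip.get_image("scene"),manip.get_image("top")
pickle.dump(a,open("s1.pkl","wb"));pickle.dump(b,open("t1.pkl","wb"))
cv2.imwrite("pics/g1.png",np.hstack([cv2.resize(a["pixels"][100:190,230:330],(400,360),interpolation=2),cv2.resize(b["pixels"][170:260,120:220],(400,360),interpolation=2)]))
E
```

```text
0.1 [0.22674444 0.52788835 0.23051858] [-2.54985180e-04  2.01484408e-01  9.79491372e-01 -7.87147542e-04]invalid input at $[0]: expected keys jaw, tx, ty, tz, ax, ay, az
```

View pics/g1.png

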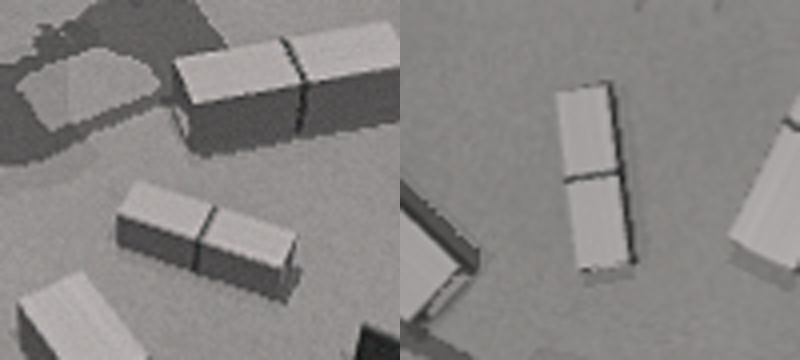

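The call was refused because every row needs all seven keys. The picture shows an unmoved scene, with the coupon still at top (168,214).

```bash
python3 -m pendant '[{"jaw":1,"tx":4,"ty":-2.5,"tz":0,"ax":0,"ay":0,"az":5},{"jaw":1,"tx":9,"ty":-5.5,"tz":0,"ax":0,"ay":0,"az":11},{"jaw":1,"tx":14,"ty":-8.5,"tz":0,"ax":0,"ay":0,"az":17},{"jaw":1,"tx":19,"ty":-11.5,"tz":-2,"ax":0,"ay":0,"az":23},{"jaw":1,"tx":24,"ty":-15,"tz":-4,"ax":0,"ay":0,"az":28},{"jaw":1,"tx":28,"ty":-18,"tz":-7,"ax":0,"ay":0,"az":32.7},{"jaw":1,"tx":31,"ty":-19.6,"tz":-11,"ax":0,"ay":0,"az":32.7},{"jaw":1,"tx":31,"ty":-19.6,"tz":-11,"ax":0,"ay":0,"az":32.7}]' 40
python3 - <<'E'
from rig import manip
from h import *
s=manip.get_state();print(s["clock"],s["position"],s["ee_rot"])
a,b=manip.get_image("scene"),manip.get_image("top")
pickle.dump(a,open("s1.pkl","wb"));pickle.dump(b,open("t1.pkl","wb"))
cv2.imwrite("pics/g2.png",np.hstack([cv2.resize(a["pixels"][90:190,230:330],(400,400),interpolation=2),cv2.resize(b["pixels"][160:260,120:220],(400,400),interpolation=2)]))
E
```

```text
clock: 1.2
position: [0.5368, 0.3296, 0.1174]
ee_rot: [-0.003, -0.081, 0.997, -0.001]
contact_force: [-1.0, 0.1, -0.1]
width: 0.0854
gripper_force: 0.0
1.2 [0.53684738 0.32962629 0.11736376] [-0.0033306  -0.08062421  0.99673797 -0.0014339 ]
```

View pics/g2.png

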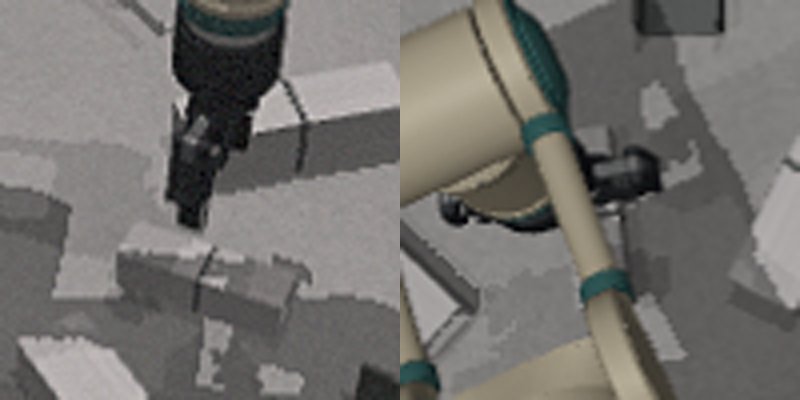

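The fingers hang over the coupon's weld, near scene (277,155) and top (275,205). Going down to grip.

```bash
python3 -m pendant '[{"jaw":1,"tx":0,"ty":0,"tz":-4,"ax":0,"ay":0,"az":0},{"jaw":1,"tx":0,"ty":0,"tz":-8,"ax":0,"ay":0,"az":0},{"jaw":1,"tx":0,"ty":0,"tz":-10.8,"ax":0,"ay":0,"az":0},{"jaw":1,"tx":0,"ty":0,"tz":-10.8,"ax":0,"ay":0,"az":0},{"jaw":-1,"tx":0,"ty":0,"tz":-10.8,"ax":0,"ay":0,"az":0},{"jaw":-1,"tx":0,"ty":0,"tz":-10.8,"ax":0,"ay":0,"az":0},{"jaw":-1,"tx":0,"ty":0,"tz":-10.8,"ax":0,"ay":0,"az":0},{"jaw":-1,"tx":0,"ty":0,"tz":-10.8,"ax":0,"ay":0,"az":0},{"jaw":-1,"tx":0,"ty":0,"tz":-10.8,"ax":0,"ay":0,"az":0},{"jaw":-1,"tx":0,"ty":0,"tz":-10.8,"ax":0,"ay":0,"az":0}]' 50
```

```text
clock: 2.55
position: [0.5381, 0.3328, 0.0153]
ee_rot: [0.001, -0.082, 0.997, 0.001]
contact_force: [-1.1, -0.9, 7.0]
width: 0.039
gripper_force: 53.5
```

```bash
python3 -m pendant '[{"jaw":-1,"tx":0,"ty":0,"tz":1,"ax":0,"ay":0,"az":0},{"jaw":-1,"tx":0,"ty":0,"tz":4,"ax":0,"ay":0,"az":0},{"jaw":-1,"tx":0,"ty":0,"tz":9,"ax":0,"ay":0,"az":0},{"jaw":-1,"tx":0,"ty":0,"tz":14,"ax":0,"ay":0,"az":0},{"jaw":-1,"tx":0,"ty":0,"tz":19,"ax":0,"ay":0,"az":0},{"jaw":-1,"tx":0,"ty":0,"tz":24,"ax":0,"ay":0,"az":0},{"jaw":-1,"tx":0,"ty":0,"tz":25,"ax":0,"ay":0,"az":0},{"jaw":-1,"tx":0,"ty":0,"tz":25,"ax":0,"ay":0,"az":0}]'
python3 - <<'E'
from rig import manip
from h import *
a,b=manip.get_image("scene"),manip.get_image("top")
pickle.dump(a,open("s2.pkl","wb"));pickle.dump(b,open("t2.pkl","wb"))
print(manip.get_state()["position"])
p=proj(a,[manip.get_state()["position"]])[0].astype(int);q=proj(b,[manip.get_state()["position"]])[0].astype(int);print(p,q)
f=lambda im,p:cv2.resize(im["pixels"][max(p[1]-50,0):max(p[1]-50,0)+100,p[0]-50:p[0]+50],(400,400),interpolation=2)
cv2.imwrite("pics/g3.png",np.hstack([f(a,p),f(b,q)]))
E
```

```text
clock: 3.55
position: [0.5364, 0.332, 0.2624]
ee_rot: [-0.001, -0.082, 0.997, -0.0]
contact_force: [-0.6, -0.8, -4.8]
width: 0.0392
gripper_force: 52.3
[0.53563086 0.33162197 0.26033633]
[285 102] [152 204]
```

View pics/g3.png

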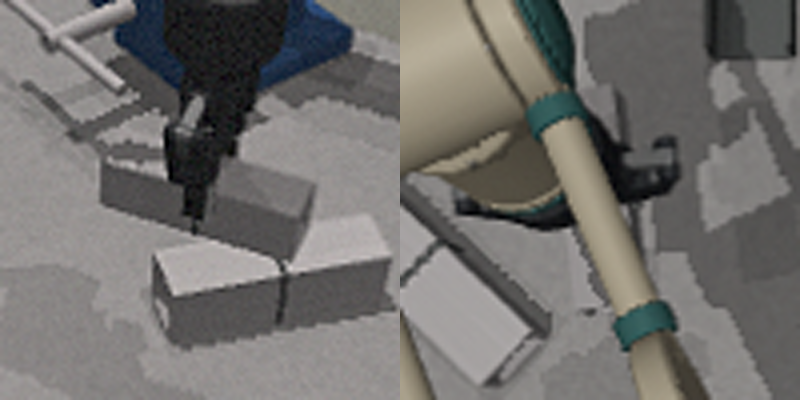

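The coupon hangs level in the fingers, with its side face showing at about scene (260,103) to (310,116). I'll measure how it sits in the grip along its length and in height from the side-face corners.

Run:
```python
from h import *
S=load("s2.pkl"); tcp=np.array([.5364,.332,.262]); y=np.radians(9.4); ux=np.array([np.cos(y),np.sin(y),0]);uy=np.array([-np.sin(y),np.cos(y),0])
cr=[(101,162),(102,203),(315,186),(300,258),(196,232),(318,183)]
px=[(235+u/4-.4,52+v/4-.4) for u,v in cr]
o,d=rays(S,px); n=uy; c=n@(tcp-.02*uy)
for q,v in zip(cr,d):
    P=o+v*((c-n@o)/(n@v)); print(q,"along",round((P-tcp)@ux*1000,1),"z",round((P-tcp)[2]*1000,1))
```

```text
(101, 162) along -69.5 z 25.0
(102, 203) along -68.1 z -10.3
(315, 186) along 77.5 z 54.9
(300, 258) along 75.5 z -7.5
(196, 232) along 1.4 z -11.7
(318, 183) along 79.1 z 57.9
```

```bash
python3 -m pendant '[{"jaw":-1,"tx":1.5,"ty":-3,"tz":0,"ax":0,"ay":0,"az":-1.5},{"jaw":-1,"tx":4,"ty":-8,"tz":0,"ax":0,"ay":0,"az":-4},{"jaw":-1,"tx":6.5,"ty":-13,"tz":0,"ax":0,"ay":0,"az":-7},{"jaw":-1,"tx":9,"ty":-18.5,"tz":0,"ax":0,"ay":0,"az":-10},{"jaw":-1,"tx":11,"ty":-24,"tz":0,"ax":0,"ay":0,"az":-13},{"jaw":-1,"tx":13,"ty":-29.5,"tz":0,"ax":0,"ay":0,"az":-16},{"jaw":-1,"tx":14.7,"ty":-34.5,"tz":0,"ax":0,"ay":0,"az":-19},{"jaw":-1,"tx":15.9,"ty":-38.8,"tz":0,"ax":0,"ay":0,"az":-21},{"jaw":-1,"tx":16.3,"ty":-41.3,"tz":0,"ax":0,"ay":0,"az":-22.4},{"jaw":-1,"tx":16.3,"ty":-41.3,"tz":0,"ax":0,"ay":0,"az":-22.4}]'
python3 -m pendant '[{"jaw":-1,"tx":0,"ty":0,"tz":-4,"ax":0,"ay":0,"az":0},{"jaw":-1,"tx":0,"ty":0,"tz":-8,"ax":0,"ay":0,"az":0},{"jaw":-1,"tx":0,"ty":0,"tz":-12,"ax":0,"ay":0,"az":0},{"jaw":-1,"tx":0,"ty":0,"tz":-15.5,"ax":0,"ay":0,"az":0},{"jaw":-1,"tx":0,"ty":0,"tz":-15.5,"ax":0,"ay":0,"az":0}]'
python3 - <<'E'
from rig import manip
from h import *; from st import *
a,b=manip.get_image("scene"),manip.get_image("top")
pickle.dump(a,open("s3.pkl","wb"));pickle.dump(b,open("t3.pkl","wb"))
print(manip.get_state()["position"],manip.get_state()["contact_force"])
cv2.imwrite("pics/g4.png",np.hstack([cv2.resize(a["pixels"][200:330,180:310],(520,520),interpolation=2),cv2.resize(b["pixels"][120:220,260:330],(280,400),interpolation=2)[:520]] if 0 else [cv2.resize(a["pixels"][200:330,180:310],(600,600),interpolation=2)]))
E
```

```text
clock: 4.9
position: [0.6994, -0.0822, 0.2609]
ee_rot: [-0.002, 0.114, 0.993, 0.0]
contact_force: [1.0, 1.3, -3.5]
width: 0.0389
gripper_force: 52.2
clock: 5.52
position: [0.6965, -0.078, 0.1043]
ee_rot: [-0.005, 0.112, 0.994, 0.001]
contact_force: [0.7, -0.3, -4.6]
width: 0.039
gripper_force: 52.1
[ 0.70026435 -0.07937986  0.10896641] [ 0.75495806 -0.41386275 -3.55786965]
```

View pics/g4.png

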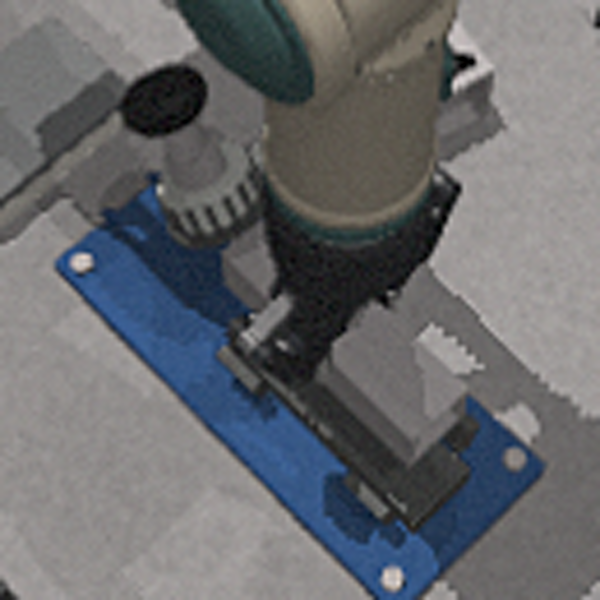

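The picture shows the coupon over the bed between the lugs. Its far lower corner is near crop (408,468) and the bed's far corner near (415,527). I'll compute the remaining offset.

Run:
```python
from h import *; from st import *
S=load("s3.pkl"); k=130/600
f=lambda u,v:(180+u*k-.4,200+v*k-.4)
tcp=np.array([.7003,-.0794,.109]); ux,uy=R[:,0],R[:,1]
print("tcp in cradle",R.T@(tcp-W([.07,0,.03])))
o,d=rays(S,[f(408,468),f(413,412)])
for v in d:
    P=o+v*((uy@(tcp-.02*uy)-uy@o)/(uy@v)); print("coupon corner rel cradle",R.T@(P-W([.07,0,.03])))
print("bed corner",R.T@(onplane(S,[f(415,527)],.03)[0]-W([.07,0,.03])))
print("lug feet",[ (R.T@(onplane(S,[f(*q)],.03)[0]-W([.07,0,.03]))).round(4) for q in((385,515),(348,478),(262,392),(222,352))])
print("screws ctr S",(onplane(S,[f(82,262)],.012)[0]+onplane(S,[f(515,458)],.012)[0])/2)
from rig import manip; print(manip.get_state()["position"])
```

```text
tcp in cradle [-0.00207827  0.00218513  0.079     ]
coupon corner rel cradle [ 0.06302234 -0.01781487  0.06045274]
coupon corner rel cradle [ 0.06228977 -0.01781487  0.13780813]
bed corner [ 7.55829738e-02 -2.19803411e-02  2.77555756e-17]
lug feet [array([ 0.0597, -0.0288,  0.    ]), array([ 0.0312, -0.0287,  0.    ]), array([-0.0376, -0.0286,  0.    ]), array([-0.0708, -0.0287,  0.    ])]
screws ctr S [ 0.65666935 -0.06938441  0.012     ]
[ 0.70026435 -0.07937986  0.10896641]
```

```bash
cat > meas.py <<'E'
from h import *; from st import *
from rig import manip
def meas(zlo,zhi):
    for n in("scene","top"):
        im=manip.get_image(n); v,u=np.mgrid[0:384,0:512]; d=im["depth"].ravel()
        o,r=rays(im,np.c_[u.ravel(),v.ravel()]); P=(o+r*d[:,None]-W([.07,0,.03]))@R; ok=d>0
        px=im["pixels"].reshape(-1,3).astype(int); grey=(px.max(1)-px.min(1)<20)
        m=ok&grey&(P[:,2]>zlo)&(P[:,2]<zhi)&(abs(P[:,1])<.026)&(abs(P[:,0])<.09)
        Q=P[m]; 
        if len(Q)<20: print(n,len(Q)); continue
        t=Q[Q[:,2]>np.percentile(Q[:,2],70)-.004]
        for z in(.3,.6):pass
        far=Q[Q[:,0]>.03]
        print(n,len(Q),"x",np.percentile(Q[:,0],[0,1,99,100]).round(4),"far y",np.percentile(far[:,1],[2,98]).round(4) if len(far) else 0,"z",np.percentile(far[:,2],[1,50,99]).round(4))
    s=manip.get_state();print("tcp cradle",((s["position"]-W([.07,0,.03]))@R).round(4),s["clock"],s["contact_force"].round(1))
E
python3 -m pendant '[{"jaw":-1,"tx":0,"ty":0,"tz":0,"ax":0,"ay":0,"az":0},{"jaw":-1,"tx":0,"ty":0,"tz":0,"ax":0,"ay":0,"az":0}]'
python3 -c "
from meas import *
meas(.045,.12)"
```

```text
clock: 5.88
position: [0.7009, -0.0807, 0.1103]
ee_rot: [0.002, 0.113, 0.994, -0.0]
contact_force: [0.4, 0.4, -4.4]
width: 0.0392
gripper_force: 52.2
scene 912 x [-0.0898 -0.0859  0.0682  0.0686] far y [-0.0194  0.0203] z [0.0653 0.104  0.1081]Traceback (most recent call last):
  File "<string>", line 3, in <module>
    meas(.045,.12)
    ~~~~^^^^^^^^^^
  File "meas.py", line 14, in meas
    print(n,len(Q),"x",np.percentile(Q[:,0],[0,1,99,100]).round(4),"far y",np.percentile(far[:,1],[2,98]).round(4) if len(far) else 0,"z",np.percentile(far[:,2],[1,50,99]).round(4))
                                                                                                                                          ~~~~~~~~~~~~~^^^^^^^^^^^^^^^^^^^^
    return _quantile_unchecked(
        a, q, axis, out, overwrite_input, method, keepdims, weights)
    return _ureduce(a,
                    func=_quantile_ureduce_func,
    ...<5 lines>...
                    overwrite_input=overwrite_input,
                    method=method)
    r = func(a, **kwargs)
    result = _quantile(arr,
                       quantiles=q,
    ...<2 lines>...
                       out=out,
                       weights=wgt)
    slices_having_nans = np.isnan(arr[-1, ...])
                                  ~~~^^^^^^^^^
IndexError: index -1 is out of bounds for axis 0 with size 0
```

```bash
python3 -m pendant '[{"jaw":-1,"tx":0.2,"ty":-0.05,"tz":-2.5,"ax":0,"ay":0,"az":0},{"jaw":-1,"tx":0.2,"ty":-0.05,"tz":-4.5,"ax":0,"ay":0,"az":0},{"jaw":-1,"tx":0.2,"ty":-0.05,"tz":-5.8,"ax":0,"ay":0,"az":0},{"jaw":-1,"tx":0.2,"ty":-0.05,"tz":-6.3,"ax":0,"ay":0,"az":0},{"jaw":-1,"tx":0.2,"ty":-0.05,"tz":-6.5,"ax":0,"ay":0,"az":0},{"jaw":-1,"tx":0.2,"ty":-0.05,"tz":-6.6,"ax":0,"ay":0,"az":0},{"jaw":-1,"tx":0.2,"ty":-0.05,"tz":-6.6,"ax":0,"ay":0,"az":0}]'; sed -i 's/if len(Q)<20/if len(Q)<20 or (Q[:,0]>.03).sum()<5/' meas.py; python3 -c "
from meas import *
meas(.01,.06)"
```

```text
clock: 6.85
position: [0.7017, -0.0812, 0.0453]
ee_rot: [0.0, 0.113, 0.994, -0.0]
contact_force: [-5.3, 1.2, 6.8]
width: 0.039
gripper_force: 53.6
scene 651 x [-0.0729 -0.0707  0.0681  0.0685] far y [-0.0188  0.0204] z [0.0109 0.0397 0.0431]
top 31
tcp cradle [-0.0003  0.0008  0.0153] 6.95 [-5.8  0.1  6. ]
```

```bash
python3 -m pendant '[{"jaw":0.3,"tx":0,"ty":0,"tz":0,"ax":0,"ay":0,"az":0},{"jaw":0.6,"tx":0,"ty":0,"tz":0,"ax":0,"ay":0,"az":0},{"jaw":0.6,"tx":0,"ty":0,"tz":0.1,"ax":0,"ay":0,"az":0},{"jaw":0.6,"tx":0,"ty":0,"tz":2,"ax":0,"ay":0,"az":0},{"jaw":0.6,"tx":0,"ty":0,"tz":7,"ax":0,"ay":0,"az":0},{"jaw":0.6,"tx":0,"ty":0,"tz":13,"ax":0,"ay":0,"az":0},{"jaw":-1,"tx":0,"ty":0,"tz":19,"ax":0,"ay":0,"az":0},{"jaw":-1,"tx":0,"ty":0,"tz":25,"ax":0,"ay":0,"az":0},{"jaw":-1,"tx":-1,"ty":0,"tz":29,"ax":0,"ay":0,"az":0}]'
python3 - <<'E'
from meas import *
meas(.01,.06)
# depth-check of head top disc & post in both views
from st import *
from scipy.spatial.transform import Rotation as Ro
s=manip.get_state(); q=s["ee_rot"]; C=Ro.from_quat(q[[1,2,3,0]])
z=R@-a; y=C.as_matrix()[:,1]; ys=R[:,1]*np.sign(R[:,1]@y); T=Ro.from_matrix(np.c_[np.cross(ys,z),ys,z])
print("rotvec deg",np.degrees((T*C.inv()).as_rotvec()))
for n,p in(("head0",W(B+.154*a)),("head +40",W(B+.194*a)),("post mid",post(.3,.115)),("axis",W(B+.115*a)),("e1 world",R@e1),("a",R@a)): print(n,p.round(4))
E
```

```text
clock: 8.07
position: [0.6927, -0.0812, 0.3375]
ee_rot: [0.003, 0.113, 0.994, -0.0]
contact_force: [0.8, -0.9, -0.2]
width: 0.0136
gripper_force: 0.0
scene 1042 x [-0.072  -0.0702  0.0683  0.069 ] far y [-0.0189  0.02  ] z [0.0115 0.0396 0.044 ]
top 283 x [-0.0645 -0.0596  0.0696  0.07  ] far y [0.0014 0.0224] z [0.012  0.04   0.0458]
tcp cradle [-0.0085 -0.0015  0.3109] 8.175 [ 0.8 -0.4  0.3]
rotvec deg [ -6.59383414 -28.48676469  -0.14650429]
head0 [ 0.5674 -0.0507  0.2034]
head +40 [ 0.5479 -0.0462  0.238 ]
post mid [0.6283 0.0234 0.1829]
axis [ 0.5864 -0.0551  0.1696]
e1 world [ 0.8435 -0.1963  0.5   ]
a [-0.487   0.1133  0.866 ]
```

```bash
python3 -m pendant '[{"jaw":-1,"tx":-4,"ty":1,"tz":0,"ax":-1.65,"ay":-7.1,"az":0},{"jaw":-1,"tx":-8,"ty":2,"tz":0,"ax":-3.3,"ay":-14.2,"az":0},{"jaw":-1,"tx":-12,"ty":3,"tz":-1,"ax":-5,"ay":-21.3,"az":-0.1},{"jaw":-1,"tx":-14.5,"ty":3.5,"tz":-3,"ax":-6.6,"ay":-28.5,"az":-0.1},{"jaw":-1,"tx":-14.5,"ty":3.5,"tz":-6,"ax":-6.6,"ay":-28.5,"az":-0.1},{"jaw":-1,"tx":-14.5,"ty":3.5,"tz":-6,"ax":-6.6,"ay":-28.5,"az":-0.1},{"jaw":-1,"tx":-14.5,"ty":3.5,"tz":-6,"ax":-6.6,"ay":-28.5,"az":-0.1}]'
cat > rel.py <<'E'
from st import *
from rig import manip
from scipy.spatial.transform import Rotation as Ro
s=manip.get_state(); q=s["ee_rot"]; zt=Ro.from_quat(q[[1,2,3,0]]).as_matrix()[:,2]
p=R.T@(s["position"]-O)-B
print("along a %.4f e1 %.4f y %.4f"%(p@a,p@e1,p[1]),"misalign",np.degrees(np.arccos(min(1,zt@(R@-a)))),"F",s["contact_force"].round(1),"F along a",s["contact_force"]@(R@a),s["clock"])
E
python3 rel.py
```

```text
clock: 9.05
position: [0.5488, -0.0466, 0.2743]
ee_rot: [0.252, 0.11, 0.961, -0.029]
contact_force: [1.6, 0.1, 1.0]
width: 0.0001
gripper_force: 0.0
along a 0.2249 e1 0.0189 y -0.0002 misalign 0.6838296229573423 F [1.6 0.1 1. ] F along a 0.09608098515338648 9.05
```

```bash
python3 -m pendant '[{"jaw":-1,"tx":-1.6,"ty":0.37,"tz":-0.95,"ax":0,"ay":0,"az":0},{"jaw":-1,"tx":0,"ty":0,"tz":-3.5,"ax":0,"ay":0,"az":0},{"jaw":-1,"tx":1.38,"ty":-0.32,"tz":-6.2,"ax":0,"ay":0,"az":0},{"jaw":-1,"tx":1.38,"ty":-0.32,"tz":-6.2,"ax":0,"ay":0,"az":0}]'; python3 rel.py;  python3 -m pendant '[{"jaw":-1,"tx":0.24,"ty":-0.06,"tz":-0.43,"ax":0,"ay":0,"az":0},{"jaw":-1,"tx":0.49,"ty":-0.11,"tz":-0.87,"ax":0,"ay":0,"az":0},{"jaw":-1,"tx":0.73,"ty":-0.17,"tz":-1.3,"ax":0,"ay":0,"az":0},{"jaw":-1,"tx":0.73,"ty":-0.17,"tz":-1.3,"ax":0,"ay":0,"az":0}]';python3 rel.py
```

```text
clock: 9.55
position: [0.562, -0.0498, 0.2095]
ee_rot: [0.25, 0.11, 0.962, -0.029]
contact_force: [0.3, 0.6, 0.4]
width: 0.0001
gripper_force: 0.0
along a 0.1621 e1 -0.0017 y -0.0003 misalign 0.9614280210575377 F [0.3 0.6 0.4] F along a 0.20381103834746297 9.55
clock: 10.05
position: [0.5692, -0.0513, 0.1987]
ee_rot: [0.252, 0.11, 0.961, -0.029]
contact_force: [-1.2, 0.0, 4.9]
width: 0.0002
gripper_force: 2.5
along a 0.1490 e1 -0.0007 y -0.0001 misalign 0.6723971541506323 F [-1.2  0.   4.9] F along a 4.844984682067334 10.05
```

```bash
python3 -m pendant '[{"jaw":-1,"tx":0.24,"ty":-0.06,"tz":-0.43,"ax":0,"ay":0,"az":0},{"jaw":-1,"tx":0.49,"ty":-0.11,"tz":-0.87,"ax":0,"ay":0,"az":0},{"jaw":-1,"tx":0.68,"ty":-0.16,"tz":-1.21,"ax":0,"ay":0,"az":0},{"jaw":-1,"tx":0.73,"ty":-0.17,"tz":-1.3,"ax":0,"ay":0,"az":0},{"jaw":-1,"tx":0.73,"ty":-0.17,"tz":-1.3,"ax":0,"ay":0,"az":0},{"jaw":-1,"tx":0.73,"ty":-0.17,"tz":-1.3,"ax":0,"ay":0,"az":0}]';python3 rel.py
```

```text
clock: 10.8
position: [0.5755, -0.0527, 0.1877]
ee_rot: [0.253, 0.11, 0.961, -0.029]
contact_force: [-13.6, 3.2, 19.5]
width: -0.0001
gripper_force: 11.8
along a 0.1363 e1 -0.0006 y -0.0001 misalign 0.6229951263131588 F [-13.6   3.2  19.5] F along a 23.91267760918047 10.8
```

```bash
python3 -m pendant '[{"jaw":-1,"tx":0,"ty":0,"tz":0,"ax":0,"ay":0,"az":0},{"jaw":-1,"tx":-0.6,"ty":0.15,"tz":1.1,"ax":0,"ay":0,"az":0},{"jaw":-1,"tx":-1.4,"ty":0.35,"tz":2.5,"ax":0,"ay":0,"az":0},{"jaw":-1,"tx":-3.2,"ty":0.75,"tz":5.6,"ax":0,"ay":0,"az":0},{"jaw":-1,"tx":0,"ty":4.5,"tz":7.5,"ax":0,"ay":0,"az":0},{"jaw":-1,"tx":3.7,"ty":8.4,"tz":8.5,"ax":0,"ay":0,"az":0},{"jaw":-1,"tx":3.7,"ty":8.4,"tz":8.5,"ax":0,"ay":0,"az":0},{"jaw":-1,"tx":3.7,"ty":8.4,"tz":8.5,"ax":0,"ay":0,"az":0}]';python3 rel.py
```

```text
clock: 11.8
position: [0.611, 0.0313, 0.2679]
ee_rot: [0.249, 0.11, 0.962, -0.029]
contact_force: [-0.4, -0.6, -0.5]
width: -0.0002
gripper_force: 0.0
along a 0.1980 e1 0.0529 y 0.0898 misalign 1.0227773922008208 F [-0.4 -0.6 -0.5] F along a -0.3033419385802429 11.8
```

```bash
python3 -m pendant '[{"jaw":-1,"tx":1.8,"ty":-0.4,"tz":-2.4,"ax":0,"ay":0,"az":0},{"jaw":-1,"tx":3.6,"ty":-0.85,"tz":-5.5,"ax":0,"ay":0,"az":0},{"jaw":-1,"tx":4.8,"ty":-1.1,"tz":-7.7,"ax":0,"ay":0,"az":0},{"jaw":-1,"tx":4.8,"ty":-1.1,"tz":-7.7,"ax":0,"ay":0,"az":0}]';python3 rel.py
python3 - <<'E'
from rig import manip
from h import *
a,b=manip.get_image("scene"),manip.get_image("top")
cv2.imwrite("pics/g5.png",np.hstack([cv2.resize(a["pixels"][180:280,195:295],(400,400),interpolation=2),cv2.resize(b["pixels"][140:220,245:325],(400,400),interpolation=2)]))
E
```

```text
clock: 12.3
position: [0.658, 0.0188, 0.189]
ee_rot: [0.248, 0.111, 0.962, -0.029]
contact_force: [-0.8, 0.1, -0.2]
width: -0.0002
gripper_force: 0.0
along a 0.1053 e1 0.0556 y 0.0882 misalign 1.199295112524183 F [-0.8  0.1 -0.2] F along a 0.23766891317196004 12.3
```

View pics/g5.png

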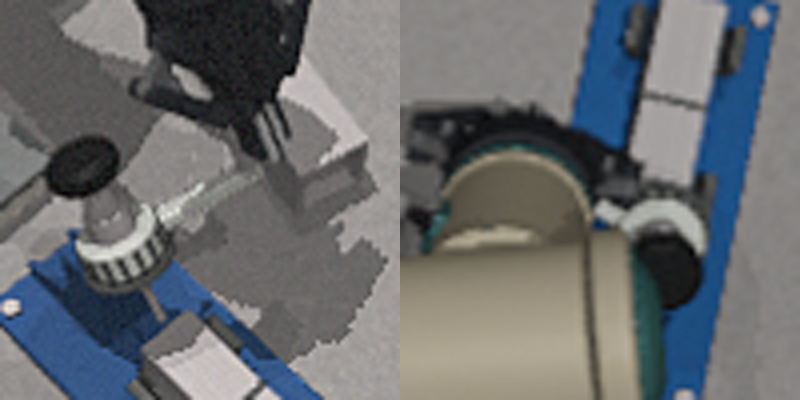

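Fingers stand on the far side of the post, near scene (266,217), with the lever clear and the coupon seated. Now I'll push the post towards the robot.

```bash
python3 -m pendant '[{"jaw":-1,"tx":-1,"ty":0.25,"tz":-0.6,"ax":0,"ay":0,"az":0},{"jaw":-1,"tx":-2,"ty":0.5,"tz":-1.2,"ax":0,"ay":0,"az":0},{"jaw":-1,"tx":-3,"ty":0.7,"tz":-1.8,"ax":0,"ay":0,"az":0},{"jaw":-1,"tx":-4,"ty":0.85,"tz":-2.4,"ax":0,"ay":0,"az":0},{"jaw":-1,"tx":-4,"ty":0.85,"tz":-2.4,"ax":0,"ay":0,"az":0}]';python3 rel.py
```

```text
clock: 13.02
position: [0.6183, 0.0289, 0.1671]
ee_rot: [0.249, 0.11, 0.962, -0.029]
contact_force: [0.1, -0.2, -0.3]
width: 0.0001
gripper_force: 0.0
along a 0.1068 e1 0.0092 y 0.0891 misalign 0.9997767103007946 F [ 0.1 -0.2 -0.3] F along a -0.34360953912365677 13.025
```

```bash
python3 -m pendant '[{"jaw":-1,"tx":-1,"ty":0.15,"tz":-0.6,"ax":0,"ay":0,"az":0},{"jaw":-1,"tx":-2,"ty":0.25,"tz":-1.2,"ax":0,"ay":0,"az":0},{"jaw":-1,"tx":-3,"ty":0.2,"tz":-1.75,"ax":0,"ay":0,"az":0},{"jaw":-1,"tx":-3.7,"ty":0.1,"tz":-2.1,"ax":0,"ay":0,"az":0},{"jaw":-1,"tx":-3.7,"ty":0.1,"tz":-2.1,"ax":0,"ay":0,"az":0}]';python3 rel.py
```

```text
clock: 13.65
position: [0.5914, 0.0305, 0.1527]
ee_rot: [0.26, 0.109, 0.959, -0.027]
contact_force: [15.0, 0.2, -0.2]
width: -0.0
gripper_force: 6.4
along a 0.1076 e1 -0.0211 y 0.0846 misalign 0.602995570522121 F [15.   0.2 -0.2] F along a -7.471250658817529 13.65
```

```bash
cat > lev.py <<'E'
from h import *; from st import *
from rig import manip
for n in("scene","top"):
    im=manip.get_image(n); g=im["pixels"].astype(int); d=im["depth"]; out=[]
    for phi in np.arange(.4,-.75,-.05):
        P=[W(B+.089*a+r*(np.cos(phi)*np.array([0,1,0])+np.sin(phi)*e1)) for r in np.linspace(.035,.078,12)]
        px=proj(im,P).round().astype(int); T=np.linalg.inv(np.array(im["pose"])); zc=(T[:3,:3]@np.array(P).T)[2]+T[2,3]
        out.append((round(phi,2),round(np.mean([g[v,u].min() for u,v in px])),round(np.median([d[v,u]-z for (u,v),z in zip(px,zc)])*1000)))
    print(n,out)
s=manip.get_state();print(s["clock"],s["contact_force"].round(1),s["moment"].round(2))
E
python3 lev.py
```

```text
scene [(np.float64(0.4), 100, 180), (np.float64(0.35), 101, 179), (np.float64(0.3), 102, 180), (np.float64(0.25), 100, 177), (np.float64(0.2), 100, 175), (np.float64(0.15), 99, 173), (np.float64(0.1), 99, 173), (np.float64(0.05), 98, 171), (np.float64(0.0), 98, 169), (np.float64(-0.05), 99, 170), (np.float64(-0.1), 106, 167), (np.float64(-0.15), 105, 164), (np.float64(-0.2), 115, 158), (np.float64(-0.25), 124, 7), (np.float64(-0.3), 152, 2), (np.float64(-0.35), 192, -3), (np.float64(-0.4), 186, -3), (np.float64(-0.45), 173, -4), (np.float64(-0.5), 161, -3), (np.float64(-0.55), 131, -2), (np.float64(-0.6), 126, 144), (np.float64(-0.65), 94, 144), (np.float64(-0.7), 86, 145)]
top [(np.float64(0.4), 45, 149), (np.float64(0.35), 49, 150), (np.float64(0.3), 48, 146), (np.float64(0.25), 50, 145), (np.float64(0.2), 53, 145), (np.float64(0.15), 58, 142), (np.float64(0.1), 57, 143), (np.float64(0.05), 55, 141), (np.float64(0.0), 57, 139), (np.float64(-0.05), 56, 140), (np.float64(-0.1), 48, 136), (np.float64(-0.15), 56, 136), (np.float64(-0.2), 50, 132), (np.float64(-0.25), 93, 68), (np.float64(-0.3), 133, 0), (np.float64(-0.35), 157, -1), (np.float64(-0.4), 145, -1), (np.float64(-0.45), 139, -2), (np.float64(-0.5), 119, -5), (np.float64(-0.55), 81, -39), (np.float64(-0.6), 47, 23), (np.float64(-0.65), 31, -78), (np.float64(-0.7), 21, -82)]
13.75 [15.2 -0.2  0.6] [ 0.15 -1.89  0.32]
```

```bash
sed 's/im=manip.get_image(n)/im=load(n+"0.pkl")/' lev.py > lev0.py; python3 lev0.py | cut -c1-900; python3 rel.py
```

```text
scene [(np.float64(0.4), 189, -1), (np.float64(0.35), 209, -4), (np.float64(0.3), 191, -4), (np.float64(0.25), 186, -4), (np.float64(0.2), 173, -4), (np.float64(0.15), 154, -1), (np.float64(0.1), 142, 172), (np.float64(0.05), 147, 172), (np.float64(0.0), 143, 168), (np.float64(-0.05), 138, 168), (np.float64(-0.1), 140, 165), (np.float64(-0.15), 141, 164), (np.float64(-0.2), 141, 163), (np.float64(-0.25), 140, 162), (np.float64(-0.3), 140, 161), (np.float64(-0.35), 141, 159), (np.float64(-0.4), 141, 156), (np.float64(-0.45), 141, 154), (np.float64(-0.5), 140, 154), (np.float64(-0.55), 141, 152), (np.float64(-0.6), 142, 151), (np.float64(-0.65), 141, 148), (np.float64(-0.7), 140, 147)]
top [(np.float64(0.4), 170, 2), (np.float64(0.35), 177, 0), (np.float64(0.3), 174, -1), (np.float64(0.25), 166, 0), (np.float64(0.2), 122, 142), (np.float64(0.15), 89, 141), (np.float64(0.1), 62, 141), (np.float64(0.05), 53, 139), (np.float64(0.0), 57, 138), (np.float64(-0.05), 56, 138), (np.float64(-0.1), 54, 138), (np.float64(-0.15), 66, 133), (np.float64(-0.2), 66, 132), (np.float64(-0.25), 90, 129), (np.float64(-0.3), 91, 130), (np.float64(-0.35), 83, 128), (np.float64(-0.4), 64, 127), (np.float64(-0.45), 49, 127), (np.float64(-0.5), 41, 124), (np.float64(-0.55), 36, 124), (np.float64(-0.6), 27, 123), (np.float64(-0.65), 26, 119), (np.float64(-0.7), 25, 117)]
13.75 [15.2 -0.2  0.6] [ 0.15 -1.89  0.32]
along a 0.1076 e1 -0.0211 y 0.0845 misalign 0.586470907028747 F [15.2 -0.2  0.6] F along a -6.911594472849835 13.75
```

Run:
```python
from rig import manip
from h import *
a,b=manip.get_image("scene"),manip.get_image("top")
print(manip.get_state()["qpos"])
cv2.imwrite("pics/g6.png",np.hstack([cv2.resize(a["pixels"][165:285,170:270],(500,600),interpolation=2),cv2.resize(b["pixels"][140:260,250:310],(300,600),interpolation=2)]))
```

```text
[ 1.41798274e-03  1.61965329e-01  2.01896655e+00 -2.50510510e-01
  4.55177169e-01 -1.14553144e+00]
```

View pics/g6.png

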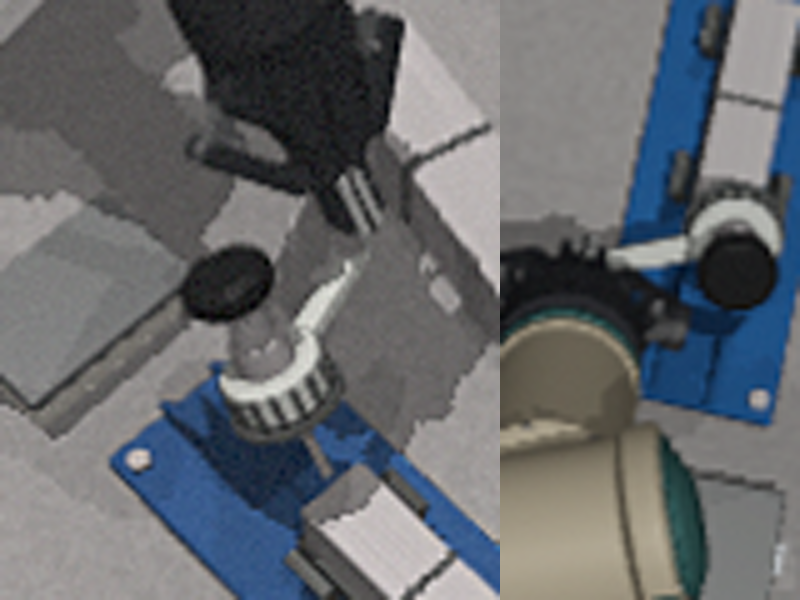

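The picture shows the lever now at top (272-288,190), about where the raised bar was at first (top (283,188)). Nothing but the post touches the fingers. I'll work out the bar's angle numerically to see whether this is the end stop.

Run:
```python
from h import *; from st import *
T,S=load("top0.pkl"),load("scene0.pkl")
def ang(im,px,h):
    o,d=rays(im,px); n=R@a; c=n@W(B+h*a); out=[]
    for v in d:
        p=R.T@(o+v*((c-n@o)/(n@v))-W(B+h*a)); out.append((round(float(np.arctan2(p@e1,p[1])),2),round(float(np.hypot(p@e1,p[1])),3)))
    return out
k=50/400
bar=[(250+(x-400)*k-.4,155+y*k-.4) for x,y in((645,275),(695,266))]
ks=70/400
barS=[(215+x*ks-.4,195+y*ks-.4) for x,y in((92,325),(118,372))]
for h in(.06,.065,.07,.075): print(h,"T bar",ang(T,bar,h),"S rod",ang(S,barS,h))
lv=[(250+(x-400)*k-.4,155+y*k-.4) for x,y in((580,140),(590,150),(700,215))]
print("lever0",ang(T,lv,.09))
lvn=[(250+(x-500)/5,140+y/5) for x,y in((615,255),(650,250),(685,246))]
print("lever now",ang(T,lvn,.09))
lsn=[(170+x/5,165+y/5) for x,y in((350,270),(325,297),(305,325))]
print("lever now S",ang(S,lsn,.09))
```

```text
0.06 T bar [(-0.51, 0.05), (-0.56, 0.031)] S rod [(1.91, 0.016), (1.9, 0.053)]
0.065 T bar [(-0.48, 0.049), (-0.51, 0.03)] S rod [(1.91, 0.023), (1.9, 0.06)]
0.07 T bar [(-0.44, 0.049), (-0.46, 0.03)] S rod [(1.91, 0.03), (1.91, 0.066)]
0.075 T bar [(-0.41, 0.048), (-0.4, 0.03)] S rod [(1.91, 0.037), (1.91, 0.072)]
lever0 [(0.36, 0.085), (0.35, 0.08), (0.38, 0.034)]
lever now [(-0.37, 0.069), (-0.37, 0.048), (-0.38, 0.028)]
lever now S [(-0.32, 0.074), (-0.36, 0.053), (-0.34, 0.032)]
```

```bash
python3 -m pendant '[{"jaw":-1,"tx":-0.5,"ty":0,"tz":-0.3,"ax":0,"ay":0,"az":0},{"jaw":-1,"tx":-0.9,"ty":-0.05,"tz":-0.5,"ax":0,"ay":0,"az":0},{"jaw":-1,"tx":-0.9,"ty":-0.05,"tz":-0.5,"ax":0,"ay":0,"az":0}]';python3 rel.py; python3 lev.py | sed 's/np.float64//g'
```

```text
clock: 14.22
position: [0.5908, 0.0305, 0.1535]
ee_rot: [0.269, 0.108, 0.957, -0.025]
contact_force: [28.2, -0.5, -0.3]
width: 0.0002
gripper_force: 12.0
along a 0.1086 e1 -0.0211 y 0.0844 misalign 1.5045068675732214 F [28.2 -0.5 -0.3] F along a -14.058782487020611 14.225
scene [((0.4), 100, 180), ((0.35), 101, 179), ((0.3), 101, 180), ((0.25), 101, 177), ((0.2), 99, 175), ((0.15), 98, 172), ((0.1), 99, 173), ((0.05), 100, 171), ((0.0), 98, 167), ((-0.05), 97, 167), ((-0.1), 106, 166), ((-0.15), 105, 163), ((-0.2), 116, 159), ((-0.25), 124, 7), ((-0.3), 152, 3), ((-0.35), 192, -2), ((-0.4), 197, -3), ((-0.45), 180, -4), ((-0.5), 167, -3), ((-0.55), 135, -3), ((-0.6), 125, 144), ((-0.65), 92, 145), ((-0.7), 85, 145)]
top [((0.4), 46, 148), ((0.35), 49, 148), ((0.3), 49, 146), ((0.25), 50, 147), ((0.2), 53, 142), ((0.15), 59, 143), ((0.1), 57, 142), ((0.05), 54, 142), ((0.0), 57, 139), ((-0.05), 56, 137), ((-0.1), 49, 135), ((-0.15), 55, 134), ((-0.2), 50, 132), ((-0.25), 93, 65), ((-0.3), 134, -1), ((-0.35), 155, -1), ((-0.4), 148, -1), ((-0.45), 145, -1), ((-0.5), 132, -2), ((-0.55), 86, -37), ((-0.6), 47, 25), ((-0.65), 31, -15), ((-0.7), 22, -20)]
14.325 [28.5 -2.   0.8] [ 0.01 -3.75  0.46]
```

```bash
cat > lev2.py <<'E'
from h import *; from st import *
from rig import manip
def go(im,n,lo=.080,hi=.096):
    v,u=np.mgrid[0:384,0:512]; d=im["depth"].ravel(); o,r=rays(im,np.c_[u.ravel(),v.ravel()])
    P=(o+r*d[:,None]-O)@R-B; h=P@a; x=P@e1; y=P[:,1]; rr=np.hypot(x,y); br=im["pixels"].reshape(-1,3).min(1)
    m=(d>0)&(h>lo)&(h<hi)&(rr>.036)&(rr<.085)&(y>0)&(br>110)
    if m.sum()>5:
        ph=np.arctan2(x[m],y[m]); k=np.polyfit(y[m],x[m],1); print(n,m.sum(),"phi med %.3f mean %.3f range %.2f..%.2f"%(np.median(ph),ph.mean(),ph.min(),ph.max()),"line dir %.3f"%np.arctan(k[0]),"off %.4f"%k[1],"h %.4f"%np.median(h[m]))
    mp=(d>0)&(h>.10)&(h<.14)&(abs(rr-.09)<.014)&(abs(np.arctan2(x,y))<.9)&(y>0)
    if mp.sum()>3: print("   post pts",mp.sum(),"phi %.3f"%np.median(np.arctan2(x[mp],y[mp])))
E
python3 - <<'E'
from lev2 import *
for n in("scene","top"):
    go(load(n+"0.pkl"),n+" start"); go(manip.get_image(n),n+" now")
E
```

```text
scene start 122 phi med 0.383 mean 0.365 range 0.15..0.55 line dir 0.289 off 0.0046 h 0.0903
   post pts 85 phi 0.359
scene now 78 phi med -0.353 mean -0.369 range -0.58..-0.25 line dir -0.340 off -0.0018 h 0.0903
   post pts 110 phi -0.152
top start 83 phi med 0.339 mean 0.340 range 0.16..0.50 line dir 0.295 off 0.0027 h 0.0889
   post pts 34 phi 0.354
top now 53 phi med -0.376 mean -0.383 range -0.58..-0.25 line dir -0.309 off -0.0040 h 0.0895
   post pts 22 phi -0.111
```

Run:
```python
from lev2 import *
for n in("top","scene"):
    im=load(n+"0.pkl")
    v,u=np.mgrid[0:384,0:512]; d=im["depth"].ravel(); o,r=rays(im,np.c_[u.ravel(),v.ravel()])
    P=(o+r*d[:,None]-O)@R-B; h=P@a; x=P@e1; y=P[:,1]; rr=np.hypot(x,y); ph=np.arctan2(x,y)
    m=(d>0)&(h>.05)&(h<.079)&(rr>.027)&(rr<.056)&(abs(ph)<1.2)
    for q in np.where(m)[0]: print(n,u.ravel()[q],v.ravel()[q],"h %.3f r %.3f phi %.2f"%(h[q],rr[q],ph[q]),im["pixels"].reshape(-1,3)[q])
```

```text
top 293 176 h 0.071 r 0.032 phi 1.01 [56 57 55]
top 294 176 h 0.073 r 0.032 phi 1.10 [59 59 57]
top 295 176 h 0.072 r 0.031 phi 1.19 [57 58 56]
top 291 177 h 0.071 r 0.032 phi 0.80 [60 61 59]
top 292 177 h 0.069 r 0.029 phi 0.87 [66 66 65]
top 293 177 h 0.074 r 0.030 phi 0.98 [71 71 69]
top 294 177 h 0.074 r 0.029 phi 1.08 [69 70 68]
top 295 177 h 0.074 r 0.028 phi 1.18 [70 71 68]
top 290 178 h 0.074 r 0.031 phi 0.69 [57 58 56]
top 291 178 h 0.072 r 0.029 phi 0.75 [67 68 66]
top 292 178 h 0.070 r 0.027 phi 0.83 [70 70 68]
top 289 179 h 0.069 r 0.030 phi 0.51 [64 65 63]
top 290 179 h 0.067 r 0.027 phi 0.57 [52 54 52]
top 286 184 h 0.073 r 0.031 phi -0.03 [112 107 101]
top 286 185 h 0.072 r 0.031 phi -0.15 [76 54 39]
top 287 185 h 0.069 r 0.028 phi -0.17 [72 74 72]
top 286 186 h 0.072 r 0.031 phi -0.24 [77 54 40]
top 283 187 h 0.069 r 0.040 phi -0.35 [96 74 57]
top 284 187 h 0.074 r 0.037 phi -0.31 [112  97  90]
top 285 187 h 0.074 r 0.034 phi -0.31 [111 104 104]
top 286 187 h 0.077 r 0.031 phi -0.29 [92 89 92]
top 280 188 h 0.073 r 0.049 phi -0.36 [130 106 101]
top 281 188 h 0.070 r 0
[... 2061 characters left out ...]
ene 237 237 h 0.074 r 0.030 phi 0.21 [102 106 105]
scene 237 238 h 0.072 r 0.029 phi 0.23 [48 46 47]
scene 237 239 h 0.073 r 0.028 phi 0.38 [38 43 41]
scene 238 239 h 0.074 r 0.030 phi 0.51 [95 96 98]
scene 237 240 h 0.075 r 0.027 phi 0.64 [37 40 36]
scene 238 240 h 0.075 r 0.030 phi 0.69 [72 74 72]
scene 238 241 h 0.074 r 0.030 phi 0.78 [49 47 44]
scene 237 242 h 0.074 r 0.028 phi 0.88 [71 73 69]
scene 238 242 h 0.074 r 0.030 phi 0.88 [43 42 45]
scene 237 243 h 0.073 r 0.028 phi 0.95 [69 71 67]
scene 238 243 h 0.071 r 0.029 phi 0.89 [54 55 58]
scene 236 244 h 0.074 r 0.027 phi 1.12 [77 78 74]
scene 237 244 h 0.072 r 0.029 phi 1.06 [52 54 58]
scene 237 245 h 0.071 r 0.029 phi 1.13 [58 53 52]
```

The bar's middle is at about -0.41 and the lever at about -0.38, with a hard stop (28 N and no movement). The collar is at the locked mark, so I'll back off.

```bash
python3 -m pendant '[{"jaw":-1,"tx":1.4,"ty":-0.2,"tz":0.8,"ax":0,"ay":0,"az":0},{"jaw":-1,"tx":3,"ty":-0.5,"tz":1.7,"ax":0,"ay":0,"az":0},{"jaw":-1,"tx":4,"ty":-0.7,"tz":2.3,"ax":0,"ay":0,"az":0},{"jaw":-1,"tx":2,"ty":-0.2,"tz":6,"ax":0,"ay":0,"az":0},{"jaw":-1,"tx":-0.9,"ty":0.4,"tz":11,"ax":0,"ay":0,"az":0},{"jaw":-1,"tx":-0.9,"ty":0.4,"tz":16,"ax":0,"ay":0,"az":0},{"jaw":-1,"tx":-0.9,"ty":0.4,"tz":16,"ax":0,"ay":0,"az":0}]';python3 rel.py
python3 - <<'E'
from lev2 import *; from meas import meas
from scipy.spatial.transform import Rotation as Ro
for n in("scene","top"): go(manip.get_image(n),n)
meas(.01,.06)
s=manip.get_state(); C=Ro.from_quat(s["ee_rot"][[1,2,3,0]]); y=C.as_matrix()[:,1]; z=np.array([0,0,-1.]); ys=R[:,1]*np.sign(R[:,1]@y)
print("rotvec",np.degrees((Ro.from_matrix(np.c_[np.cross(ys,z),ys,z])*C.inv()).as_rotvec()),s["position"],W([.07,0,.03]))
E
```

```text
clock: 15.3
position: [0.567, 0.0334, 0.3077]
ee_rot: [0.255, 0.11, 0.96, -0.028]
contact_force: [-0.3, 0.2, -1.3]
width: 0.0002
gripper_force: 0.0
along a 0.2541 e1 0.0354 y 0.0818 misalign 0.4583257959265154 F [-0.3  0.2 -1.3] F along a -0.9744580487130816 15.3
scene 66 phi med -0.358 mean -0.366 range -0.54..-0.24 line dir -0.368 off 0.0001 h 0.0899
   post pts 73 phi -0.402
top 31 phi med -0.367 mean -0.381 range -0.56..-0.22 line dir -0.238 off -0.0067 h 0.0889
scene 1044 x [-0.073  -0.0702  0.0683  0.0687] far y [-0.0189  0.0201] z [0.0113 0.0396 0.0437]
top 511 x [-0.0647 -0.0582  0.0684  0.0722] far y [-0.0165  0.0222] z [0.0164 0.0401 0.0456]
tcp cradle [-0.1604  0.0809  0.2698] 15.5 [-0.  -0.5 -0.2]
rotvec [ 6.63013657 28.22469964 -0.04547686] [0.56392399 0.03316511 0.29979557] [ 0.70182892 -0.08199931  0.03      ]
```

```bash
python3 -m pendant '[{"jaw":0.6,"tx":3,"ty":-2,"tz":0,"ax":1.6,"ay":7,"az":0},{"jaw":0.6,"tx":6.5,"ty":-5,"tz":0,"ax":3.2,"ay":14,"az":0},{"jaw":0.6,"tx":10,"ty":-8,"tz":0,"ax":4.9,"ay":21,"az":0},{"jaw":0.6,"tx":13.7,"ty":-11.5,"tz":0,"ax":6.6,"ay":28.2,"az":0},{"jaw":0.6,"tx":13.7,"ty":-11.5,"tz":0,"ax":6.6,"ay":28.2,"az":0},{"jaw":0.6,"tx":13.7,"ty":-11.5,"tz":-4,"ax":6.6,"ay":28.2,"az":0},{"jaw":0.6,"tx":13.7,"ty":-11.5,"tz":-10,"ax":6.6,"ay":28.2,"az":0},{"jaw":0.6,"tx":13.7,"ty":-11.5,"tz":-16,"ax":6.6,"ay":28.2,"az":0},{"jaw":0.6,"tx":13.7,"ty":-11.5,"tz":-16,"ax":6.6,"ay":28.2,"az":0},{"jaw":0.6,"tx":13.7,"ty":-11.5,"tz":-16,"ax":6.6,"ay":28.2,"az":0}]'; python3 -c "
from meas import *
s=manip.get_state();print(s['position'],((s['position']-W([.07,0,.03]))@R).round(4),s['width'])"
```

```text
clock: 16.75
position: [0.7032, -0.0818, 0.1441]
ee_rot: [0.004, 0.114, 0.994, -0.0]
contact_force: [0.0, 0.4, 0.7]
width: 0.0687
gripper_force: 0.0
[ 0.70324849 -0.08178367  0.14410042] [0.0013 0.0005 0.1141] 0.06871463074659644
```

```bash
python3 -m pendant '[{"jaw":0.6,"tx":-0.2,"ty":0,"tz":-3,"ax":0,"ay":0,"az":0},{"jaw":0.6,"tx":-0.2,"ty":0,"tz":-7,"ax":0,"ay":0,"az":0},{"jaw":0.6,"tx":-0.2,"ty":0,"tz":-9.7,"ax":0,"ay":0,"az":0},{"jaw":0.6,"tx":-0.2,"ty":0,"tz":-9.7,"ax":0,"ay":0,"az":0},{"jaw":-1,"tx":-0.2,"ty":0,"tz":-9.7,"ax":0,"ay":0,"az":0},{"jaw":-1,"tx":-0.2,"ty":0,"tz":-9.7,"ax":0,"ay":0,"az":0},{"jaw":-1,"tx":-0.2,"ty":0,"tz":-9.7,"ax":0,"ay":0,"az":0},{"jaw":-1,"tx":-0.2,"ty":0,"tz":-9.7,"ax":0,"ay":0,"az":0},{"jaw":-1,"tx":-0.2,"ty":0,"tz":-9.7,"ax":0,"ay":0,"az":0}]'; python3 -m pendant '[{"jaw":-1,"tx":0,"ty":0,"tz":1,"ax":0,"ay":0,"az":0},{"jaw":-1,"tx":0,"ty":0,"tz":4,"ax":0,"ay":0,"az":0},{"jaw":-1,"tx":0,"ty":0,"tz":9,"ax":0,"ay":0,"az":0},{"jaw":-1,"tx":0,"ty":0,"tz":14,"ax":0,"ay":0,"az":0},{"jaw":-1,"tx":0,"ty":0,"tz":18,"ax":0,"ay":0,"az":0},{"jaw":-1,"tx":0,"ty":0,"tz":18,"ax":0,"ay":0,"az":0}]'
python3 - <<'E'
from h import *
im=load("top0.pkl"); v,u=np.mgrid[190:268,346:414]; v=v.ravel();u=u.ravel(); d=im["depth"][v,u]
o,r=rays(im,np.c_[u,v]); P=o+r*d[:,None]; m=(d>0)&(P[:,2]>.018)
r=cv2.minAreaRect((P[m][:,:2]*1000).astype(np.float32)); print("rim",r,np.percentile(P[m][:,2],[50,95])); f=(d>0)&(P[:,2]<.012)
print("floor z",np.median(P[f][:,2]))
E
```

```text
clock: 17.88
position: [0.7028, -0.082, 0.0488]
ee_rot: [0.006, 0.114, 0.993, 0.0]
contact_force: [0.9, 1.1, 6.5]
width: 0.0392
gripper_force: 54.0
clock: 18.62
position: [0.7021, -0.0822, 0.2296]
ee_rot: [0.007, 0.114, 0.993, -0.0]
contact_force: [0.1, -0.6, -4.0]
width: 0.0387
gripper_force: 52.8
rim ((489.9130554199219, -343.0048522949219), (182.91891479492188, 222.3526611328125), 84.21712493896484) [0.02750482 0.03303741]
floor z 0.0028549122946999184
```

```bash
python3 -m pendant '[{"jaw":-1,"tx":0,"ty":-3,"tz":1,"ax":0,"ay":0,"az":0},{"jaw":-1,"tx":-1,"ty":-8,"tz":2,"ax":0,"ay":0,"az":1},{"jaw":-1,"tx":-3.5,"ty":-13,"tz":2,"ax":0,"ay":0,"az":2},{"jaw":-1,"tx":-7,"ty":-17.5,"tz":2,"ax":0,"ay":0,"az":4},{"jaw":-1,"tx":-11,"ty":-21,"tz":2,"ax":0,"ay":0,"az":5},{"jaw":-1,"tx":-15.5,"ty":-24,"tz":1,"ax":0,"ay":0,"az":6},{"jaw":-1,"tx":-19.5,"ty":-25.8,"tz":0,"ax":0,"ay":0,"az":7},{"jaw":-1,"tx":-21.2,"ty":-26.1,"tz":-3,"ax":0,"ay":0,"az":7},{"jaw":-1,"tx":-21.2,"ty":-26.1,"tz":-7,"ax":0,"ay":0,"az":7},{"jaw":-1,"tx":-21.2,"ty":-26.1,"tz":-7,"ax":0,"ay":0,"az":7}]'
python3 - <<'E'
from h import *; from rig import manip
s=manip.get_state();print(s["position"])
E
```

```text
clock: 19.88
position: [0.4845, -0.3398, 0.1499]
ee_rot: [-0.003, 0.053, 0.999, 0.004]
contact_force: [-0.1, 0.6, -3.9]
width: 0.0388
gripper_force: 52.6
[ 0.4845195  -0.3398216   0.14987857]
```

```bash
python3 -m pendant '[{"jaw":-1,"tx":0,"ty":0,"tz":-3,"ax":0,"ay":0,"az":0},{"jaw":-1,"tx":0,"ty":0,"tz":-6,"ax":0,"ay":0,"az":0},{"jaw":-1,"tx":0,"ty":0,"tz":-9,"ax":0,"ay":0,"az":0},{"jaw":-1,"tx":0,"ty":0,"tz":-11,"ax":0,"ay":0,"az":0},{"jaw":-1,"tx":0,"ty":0,"tz":-12.2,"ax":0,"ay":0,"az":0},{"jaw":-1,"tx":0,"ty":0,"tz":-12.8,"ax":0,"ay":0,"az":0},{"jaw":-1,"tx":0,"ty":0,"tz":-13,"ax":0,"ay":0,"az":0},{"jaw":-1,"tx":0,"ty":0,"tz":-13,"ax":0,"ay":0,"az":0}]'
```

```text
clock: 20.88
position: [0.4888, -0.3431, 0.026]
ee_rot: [0.003, 0.053, 0.999, -0.0]
contact_force: [0.1, -0.0, -4.4]
width: 0.0396
gripper_force: 52.6
```

```bash
python3 -m pendant '[{"jaw":-1,"tx":0,"ty":0,"tz":-0.2,"ax":0,"ay":0,"az":0},{"jaw":-1,"tx":0,"ty":0,"tz":-0.4,"ax":0,"ay":0,"az":0},{"jaw":-1,"tx":0,"ty":0,"tz":-0.5,"ax":0,"ay":0,"az":0},{"jaw":-1,"tx":0,"ty":0,"tz":-0.5,"ax":0,"ay":0,"az":0}]'
```

```text
clock: 21.38
position: [0.4887, -0.3431, 0.0228]
ee_rot: [0.003, 0.053, 0.999, -0.0]
contact_force: [-3.1, 1.7, 9.3]
width: 0.0391
gripper_force: 54.4
```

Touching down. Release and retreat.

```bash
python3 -m pendant '[{"jaw":0.1,"tx":0,"ty":0,"tz":0,"ax":0,"ay":0,"az":0},{"jaw":0.6,"tx":0,"ty":0,"tz":0,"ax":0,"ay":0,"az":0},{"jaw":0.6,"tx":0,"ty":0,"tz":0.2,"ax":0,"ay":0,"az":0},{"jaw":0.6,"tx":0,"ty":0,"tz":2,"ax":0,"ay":0,"az":0},{"jaw":0.6,"tx":0,"ty":0,"tz":7,"ax":0,"ay":0,"az":0},{"jaw":0.6,"tx":0,"ty":0,"tz":13,"ax":0,"ay":0,"az":0},{"jaw":0.6,"tx":0,"ty":0,"tz":19,"ax":0,"ay":0,"az":0},{"jaw":0.6,"tx":0,"ty":0,"tz":25,"ax":0,"ay":0,"az":0},{"jaw":0.6,"tx":0,"ty":0,"tz":28,"ax":0,"ay":0,"az":0},{"jaw":0.6,"tx":0,"ty":0,"tz":28,"ax":0,"ay":0,"az":0}]'
python3 - <<'E'
from lev2 import *
im=manip.get_image("scene"); go(im,"scene"); go(manip.get_image("top"),"top")
v,u=np.mgrid[270:384,65:195]; v=v.ravel();u=u.ravel(); d=im["depth"][v,u]; o,r=rays(im,np.c_[u,v]); P=o+r*d[:,None]
p=im["pixels"][v,u].min(1); m=(d>0)&(P[:,2]>.037)&(P[:,2]<.06); print("coupon top",m.sum(),P[m].mean(0),np.percentile(P[m][:,2],[5,50,95]),cv2.minAreaRect((P[m][:,:2]*1000).astype(np.float32)))
# head position check
v,u=np.mgrid[205:240,200:235]; v=v.ravel();u=u.ravel(); d=im["depth"][v,u]; o,r=rays(im,np.c_[u,v]); Q=((o+r*d[:,None])-O)@R-B; m=(d>0)&(np.hypot(Q@e1,Q[:,1])<.018)&(Q@a>.12); print("head h",np.median((Q@a)[m]))
print(manip.get_state()["contact_force"])
E
```

```text
clock: 22.62
position: [0.4894, -0.3437, 0.3034]
ee_rot: [0.005, 0.053, 0.999, -0.002]
contact_force: [-0.6, -0.5, -0.6]
width: 0.0682
gripper_force: 0.0
scene 94 phi med -0.369 mean -0.390 range -0.58..-0.21 line dir -0.392 off -0.0000 h 0.0908
   post pts 74 phi -0.400
top 77 phi med -0.397 mean -0.393 range -0.57..-0.22 line dir -0.401 off 0.0004 h 0.0899
   post pts 36 phi -0.381
coupon top 921 [ 0.48955172 -0.34242562  0.04434596] [0.0417568  0.04440922 0.04696717] ((487.4827575683594, -342.1309814453125), (41.645790100097656, 141.83555603027344), 84.01168823242188)
head h 0.15490108448757411
[-0.8016577   0.89491893 -0.48057069]
```

```bash
python3 -c "
from rig import manip
print(manip.sign_off())"
```

```text
the job is handed in; nothing more can be done
None
```

The job is handed in at about 22.7 s; sign-off returned no verdict: the coupon was seated, the plunger pressed to its stop and sprung back, the collar turned to a hard stop with its lever over the locked mark, and the coupon set down flat near the middle of the tray.

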